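Open the dial lock and present its shackle

ROBOT

A 6-joint arm with a two-finger parallel gripper is mounted at the origin on a cart in front of the work surface, level with it; the furniture and walls round the work are solid. World frame = base frame: x ahead of the robot, y to its left, z up, the work surface at z = 0. Lengths are in m, angles in rad, forces in N, time in s.
With the tool pointing down it reaches from about 0.275 to 0.725 m from the base axis. Payload 5.6 kg.
Tool frame: the origin (TCP) lies midway between the tips of the shut fingers; the grasp point (between the pads) lies 19 mm behind it; z points along the fingers, y is the direction in which the jaws open and shut (so a half turn about z gives the same grasp; the last joint's range is limited). The gripper opens to 85 mm and grips with 20 to 120 N. Pads are 22 mm wide; open, the fingers measure 114 mm over their backs; the gripper's body (76 mm by 85 mm) begins 54 mm behind the grasp point. The pads swing forward as they close: fully open they stand 13 mm farther back than shut.
Start: joints at [-0.877, 0.255, 0.108, 0, -1.424, -0.285], TCP at [0.219, -0.505, 0.231] pointing down, gripper open.
Joint ranges: [-2.95, 2.95], [-1.21, 1.97], [-1.09, 1.5], [-2.87, 1.71], [-2.94, -0.07], [-3.05, 3.05]. Speed limits (rad/s): [2.57, 2.57, 3.14, 3.14, 3.14, 3.14].

INTERFACE

Orientations are given as a rotation vector (axis times angle).
In Python, from station import sense, grab_frame, finish_job gives the robot as it stands.
- The arm moves only by the tool carry_out, never from a script. Its argument "rows" is text: rows parted by semicolons, each of 5 numbers parted by spaces: the opening, from -1 (shut) to 1 (fully open), then the shift along the tool's x, y, z normalised to -1 to 1, where 1 is 0.5 m, then the turn about the tool's z normalised to -1 to 1, where 1 is 30 degrees. A call has 1 to 12 rows; each row is the pose to reach, as a shift and turn from the pose measured when the call began, along the tool's axes at that moment; what a row does not reach only later rows make up. A row lasts 1/10 s, in which the tool goes at most 50 mm and 8.59 degrees, less where a joint would pass 70% of its speed; a pose out of reach is approached as far as the arm can. A call with a number of a shift or a turn outside -1 to 1 is refused whole. A call with a gripper value outside its range is refused whole. The fingers move at their own pace and stop on an object; "grip_force" is the grip in N (left out, the last holds). Time passes only in rows, so rows that repeat a pose let the fingers close. It gives the time, the measured TCP pose, the force and the opening at its end, in the units of the state.
- sense(): the state, without advancing time (a new reading comes with each control period).
- grab_frame(name): name is "scene" or "top" or "wrist"; returns a dict with "color" (480x640x3 uint8, red, green, blue), "z_map" (480x640 float32, m along the optical axis (not along the pixel's ray), 0 where there is no reading), "vertical_fov" (degrees; the focal length in pixels is half the picture's height over the tangent of half this angle, whatever the lens; pixels are square), "cx", "cy" (the principal point, pixels), "R" (3x3) and "t" (3): a world point X has camera coordinates R X + t. Camera axes: x right, y down, z forward; pixel columns grow to the right and rows downward; lengths in m; the calibration is good to about 2 mm. The wrist camera is an equidistant fisheye: a pixel r from the principal point sees the ray r / f radians off the axis. A picture is of the moment at which its call begins.
- finish_job(): hands the job in, once; it reports no verdict.
The state is a dict: "time_s": time; "joints": joint angles; "qd": joint speeds; "effort": joint torques, N m; "tool_pos": TCP position; "orientation": TCP orientation; "contact_force": force on the tool from outside, world axes, zero at the start; "moment": the same for the moment, N m; "finger_gap": finger opening in m.
Only numpy, scipy, OpenCV 4.12 (cv2) and the standard library are available. Lean on these libraries where they do the work, as an engineer would, in place of code of your own. Each camera call takes 0.05 s, during which the arm holds its last target.

TASK

Take the dust cap off the lock's dial and put it away the right way up in the round storage seat that it fits. Then turn the dial until its pointer clicks into the notch at the double mark, and only then draw the U-shaped shackle straight up out of the lock. Finish while still holding the shackle: upright and still, by the gripper alone, with its feet at least 8 cm clear above the lock's top, the cap still seated and the dial still at the double mark; leave the bottle cap, marker pen and timer where they are.

Things in the scene. Friction and masses are not known exactly. Their poses are not given: they have to be found in the camera images.
- lock: Grey box-shaped combination lock, fixed to the worktop, 104 mm (x) by 172 mm (y from -52 to +120); top face 40 mm above the worktop, its rim 41.5. Origin at worktop height under the dial's axis; +y from dial to shackle, z up. The shackle stands in two openings of the top, y = 33 to 66.5 and 91.5 to 104.5 mm, 13 mm wide.
- dial (a joint): Angle of the black dial, rad, growing counter-clockwise seen from above. 0: pointer at the double mark, where alone the shackle is free (within 0.13). Sprung notches click every 0.42 rad (0.05 to 0.1 N m to leave one; let go within 0.15 of a notch, it snaps in). Starts in a notch from 0.42 to 1.26, so turn clockwise; stops only at -0.6 and 1.7.
- dial_pointer (a point): Pointer end of the dial's grip, at its top, 67 mm above the worktop, 20 mm from the dial's axis. The grip is an upright bar 40 mm long (along the pointer, centred on the axis), 12 mm thick, from 47 to 67 mm above the worktop, on a round skirt 42 mm across. A white line on its top runs to the pointer end.
- open_mark (a point): Middle of the double mark (two thick, long white ticks side by side; short thin ticks mark the other notches) on the plate round the dial, 26.5 mm from the dial's axis, 41 mm above the worktop; in lock coordinates at 42 degrees from +x towards +y.
- shackle: Loose steel U of 10 mm round bar, 0.16 kg, legs 38 mm apart, 89 mm tall. Origin midway between the legs' lower ends; y along the line of the legs, z up. It starts in the lock at lock y = 79 mm, lower ends 6 mm above the worktop. A tongue at the foot of the leg nearer the dial reaches 26 mm towards the dial. Fits with 1.5 mm a side; comes out only straight up, free after 35 mm.
- shackle_crown (a point): Middle of the shackle's crown bar (bar axis), 85 mm above the shackle's origin. The straight part of the crown is 16 mm long along the shackle's y; pinch it across the shackle's x, where it is 10 mm thick.
- dust_cap: Loose round grey plastic cap, open below, 56 mm across, 33 mm high, with a knob on top: 18 mm across, from 44 to 59 mm above the cap's lower edge, on a thinner neck. 50 g. Origin at the centre of its lower edge, z up. At the start it covers the dial, its lower edge on the lock's top 40 mm above the worktop.
- cap_knob (a point): Middle of the cap's knob, 49 mm above the cap's lower edge.
- round_seat: Round storage seat, grey plastic, fixed to the worktop: a shallow open dish 73 mm across and 11 mm high, inside 63 mm across with its floor 4 mm above the worktop. Origin at the centre of its underside.
- round_floor (a point): Centre of the round seat's inner floor, 4 mm above the worktop; the seated cap's lower edge rests here.
- square_seat: Square storage seat for another part, fixed, 60 mm square and 11 mm high with a 48 mm square hollow: the cap does not fit it. It and the round seat may have changed places. Origin at the centre of its underside.
- screw_cap: White plastic bottle cap lying on the worktop, 30 mm across, 14 mm high; a bystander to be left alone.
- marker: Marker pen lying flat, 139 mm long, 14 mm thick; a bystander to be left alone.
- timer: Small bench timer lying flat, 58 x 62 x 16 mm; a bystander to be left alone.
Not all that is in view belongs to the job. Leave any blue or green look-alike of the dust_cap alone.

How it is judged:
On the way, in this order (a step that is already met when the one before it is completed fails the run):
1. the dust cap is seated upright in the round seat and let go (horizontal distance between dust_cap and round_seat below 0.007 m and z of cap_knob in the frame of round_floor below 0.053 m and angle between dust_cap's own z axis and vertical below 0.12 rad and contact force between dust_cap and the fingers below 0.1 N), for 0.2 s.
2. the dial is at the double mark with the shackle still down in the lock (value of joint dial between -0.13 and 0.13 rad and z of shackle in the frame of lock below 0.015 m), for 0.2 s.
At the end, for the whole second after the job is handed in: Gripper alone holds the shackle (over 2 N), still, within 0.3 rad of upright, its lower ends at least 75 mm above the lock's top; cap let go and upright on the round seat's floor (7 mm off centre, 4 mm in height at most); dial within 0.13 rad of the double mark (all of step 1 and value of joint dial between -0.13 and 0.13 rad and z of shackle in the frame of lock above 0.115 m and angle between shackle's own z axis and vertical below 0.3 rad and contact force between the fingers and shackle above 2 N and contact force between lock and shackle below 0.1 N and linear speed of shackle below 0.03 m/s); the arm keeps its last pose, push and grip.
It fails at once if a bystander is pushed more than 30 mm (distance of any of screw_cap, marker, timer from where it was at the start of the episode above 0.03 m).
It fails at once if the shackle is forced up out of the lock while the dial is away from the double mark (z of shackle in the frame of lock between 0.022 and 0.034 m and horizontal distance between shackle and lock below 0.12 m and (value of joint dial above 0.25 rad or value of joint dial below -0.25 rad)).
It also fails if it takes over 59 s, if anything falls off the work surface, if the arm or the gripper's body presses on something with over 40 N, if the wrist force passes 120 N, or if a joint passes its speed limit or range.

## Working session

There is one attempt and no reset: what is moved stays moved. The work goes in short steps, Python scripts to look and compute and a tool call to move; the robot and the scene stay as the last step left them, time stands still between calls to the robot, and variables do not carry over. Pictures are saved under pics/ and viewed, and the job is handed in when it is done.

Besides the shell and the picture viewer there is one more tool, called after "Request:" by a JSON object that holds its "method" and its "body". carry_out: Moves the arm, as the interface text tells. Scaled input: -1 to 1 covers 0.5 m each way for a shift and 30 degrees each way for a turn. Its arguments: {"type":"object","properties":{"rows":{"type":"string"},"grip_force":{"type":"number"}},"required":["rows"]}

```bash
ls; mkdir -p pics
python3 - <<'E'
from station import sense, grab_frame
import cv2,numpy as np,pickle
s=sense();print(s)
for n in("scene","top"):
    f=grab_frame(n);pickle.dump(f,open(n+'.pkl','wb'))
    cv2.imwrite(f'pics/{n}0.png',f['color'][...,::-1])
    print(n,f['vertical_fov'],f['cx'],f['cy'],f['R'],f['t'])
E
```

```text
pics
{'time_s': 0.0, 'joints': array([-8.77401598e-01,  2.55733743e-01,  1.06958458e-01, -4.97725980e-04,
       -1.42386565e+00, -2.84573736e-01]), 'qd': array([-0.00085569,  0.0009827 , -0.00010563, -0.00088387, -0.00057602,
        0.00083639]), 'effort': array([ 4.24939299e-04, -3.86632061e+01,  2.37948185e+01,  5.36546364e+00,
       -6.06167538e-03, -7.06109927e-05]), 'tool_pos': array([ 0.21848417, -0.50418964,  0.23038102]), 'orientation': array([ 6.37511079e-01, -3.07578644e+00, -2.92078390e-03]), 'contact_force': array([ 0.3106061 , -0.45021225, -0.14806624]), 'moment': array([-0.0131934 , -0.03367184, -0.0206846 ]), 'finger_gap': 0.08521130456509385}
scene 51.178938327581314 318.0936643808648 230.96627547056505 [[ 0.56869512 -0.82217488  0.02478573]
 [-0.37425427 -0.28546829 -0.88229337]
 [ 0.73247499  0.49247977 -0.47004689]] [-0.29335126  0.2361203   1.04738979]
top 50.278808910042514 320.9349131694735 239.5650292522449 [[-0.01300746 -0.99990898  0.00358179]
 [-0.99808246  0.01276674 -0.06056746]
 [ 0.06051622 -0.00436275 -0.99815768]] [-0.06326619  0.40699118  1.6678241 ]
```

View pics/scene0.png

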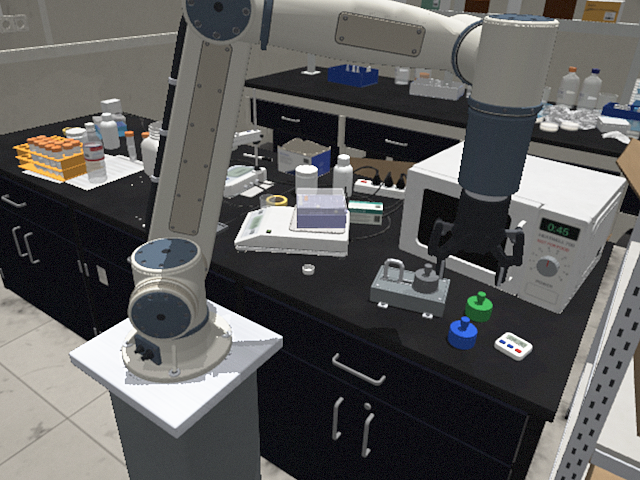

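View pics/top0.png

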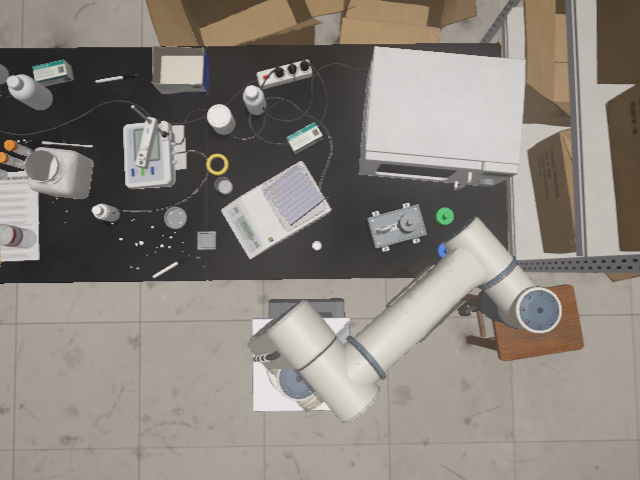

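The top view shows the lock with the capped dial near (405,225). The green and blue look-alike caps are at (445,216) and (443,250). The candidate seats are round at (175,217) and square at (207,240). I'll enlarge these regions and measure them.

```bash
cat > h.py <<'E'
import cv2,numpy as np,pickle
def K(f):
    F=f['color'].shape[0]/2/np.tan(np.radians(f['vertical_fov'])/2); return F,f['cx'],f['cy']
def ray(f,u,v,fish=False):
    F,cx,cy=K(f); x,y=(u-cx)/F,(v-cy)/F
    if fish:
        r=np.hypot(x,y); d=np.array([x/r*np.sin(r),y/r*np.sin(r),np.cos(r)]) if r>1e-9 else np.array([0,0,1.])
    else: d=np.array([x,y,1.])
    return -f['R'].T@f['t'], f['R'].T@d
def onz(f,u,v,z,fish=False):
    o,d=ray(f,u,v,fish); return o+d*(z-o[2])/d[2]
def proj(f,X,fish=False):
    F,cx,cy=K(f); c=f['R']@np.asarray(X)+f['t']
    if fish:
        r=np.arctan2(np.hypot(c[0],c[1]),c[2]); n=np.hypot(c[0],c[1]); return cx+F*r*c[0]/n,cy+F*r*c[1]/n
    return cx+F*c[0]/c[2],cy+F*c[1]/c[2]
def wpose(R,t): return R,t
def crop(f,u0,v0,u1,v1,s,name):
    im=f['color'][v0:v1,u0:u1,::-1]; cv2.imwrite('pics/'+name,cv2.resize(im,None,fx=s,fy=s,interpolation=cv2.INTER_CUBIC))
E
python3 - <<'E'
from h import *
f=pickle.load(open('top.pkl','rb'));g=pickle.load(open('scene.pkl','rb'))
crop(f,150,170,250,245,8,'seats0.png');crop(f,360,195,460,270,8,'lock0.png')
crop(g,360,245,460,320,8,'lock0s.png')
print(onz(f,175,217,.011),onz(f,207,240,.011),onz(f,223,186,.011),onz(f,405,225,.09))
E
```

```text
[0.4868307  0.41114897 0.011     ] [0.40958539 0.30580565 0.011     ] [0.58782374 0.25302414 0.011     ] [ 0.44388881 -0.33278082  0.09      ]
```

View pics/seats0.png

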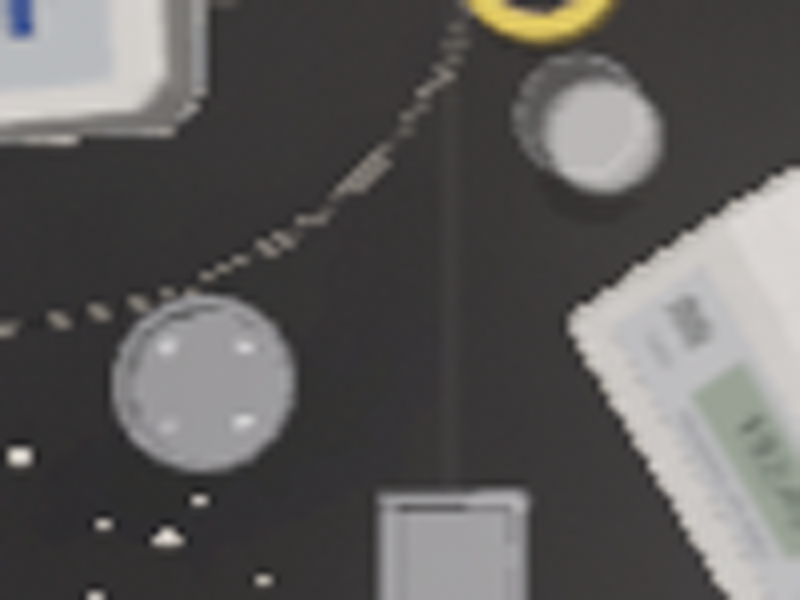

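View pics/lock0.png

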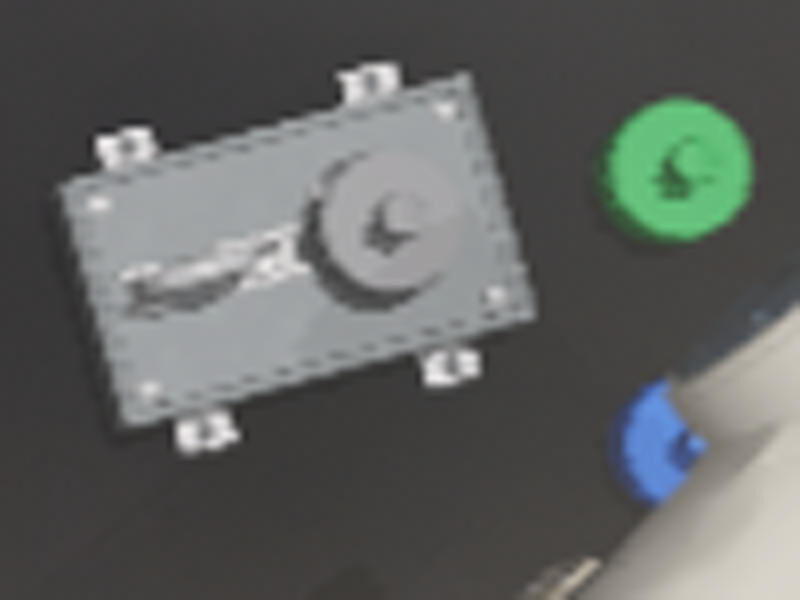

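View pics/lock0s.png

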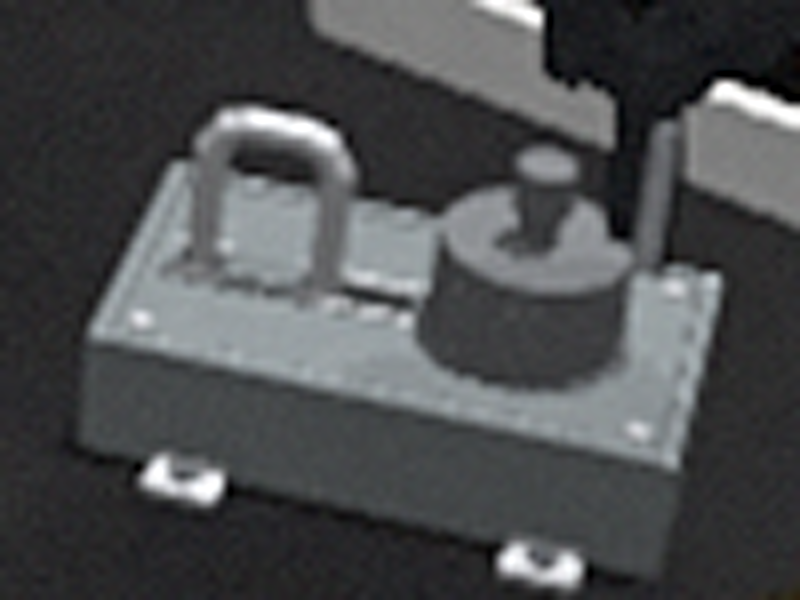

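The seats crop shows a round dish with four screws at top pixel (175.5,217.8). It is about 23 px across, so about 74 mm, which fits the round seat. The square one at (207,240) is not it, and (223,186) is an upright vial. The grey cap with its knob sits on the lock at (409,224). The green (445,216) and blue caps are the decoys. Next I'll work out poses.

Run:
```python
from h import *
f=pickle.load(open('top.pkl','rb'));g=pickle.load(open('scene.pkl','rb'))
c=[onz(f,360+a/8-.45,195+b/8-.45,.0415)[:2] for a,b in[(62,187),(468,75),(535,315),(125,425)]]
c=np.array(c);print(c.round(4)); print([np.linalg.norm(c[i]-c[(i+1)%4]).round(4) for i in range(4)])
# +y dir from dial (right) to shackle (left)
y=(c[0]-c[1]+c[3]-c[2]);y/=np.linalg.norm(y);x=np.array([y[1],-y[0]])
o=c.mean(0)-y*.034; print('lock o',o,'yaw(y dir)',np.degrees(np.arctan2(y[1],y[0])),'x',x)
print('shackle',o+.079*y)
print('cap knob from top',onz(f,360+403/8,195+212/8,.099), 'top disc', onz(f,360+392/8-.45,195+222/8-.45,.073))
# seat
im=cv2.cvtColor(f['color'],cv2.COLOR_RGB2GRAY)
m=(im>95).astype(np.uint8);n,l,st,ce=cv2.connectedComponentsWithStats(m)
for u,v in((175,218),(207,242),(317,245)):
    k=l[v,u];cn=max(cv2.findContours((l==k).astype(np.uint8),0,2)[0],key=cv2.contourArea);print(st[k],ce[k],cv2.minEnclosingCircle(cn),onz(f,*ce[k],.011))
crop(g,280,160,380,280,5,'mid.png')
```

```text
[[ 0.4727 -0.2194]
 [ 0.5162 -0.385 ]
 [ 0.4183 -0.4097]
 [ 0.3759 -0.243 ]]
[np.float64(0.1712), np.float64(0.101), np.float64(0.1719), np.float64(0.0996)]
lock o [ 0.45427435 -0.34718348] yaw(y dir) 104.49852719410818 x [0.96815408 0.25035512]
shackle [ 0.43449629 -0.27069931]
cap knob from top [ 0.45386385 -0.34830799  0.099     ] top disc [ 0.45382962 -0.34714298  0.073     ]
[164 206  23  23 407] [174.86977887 217.17444717] ((174.41378784179688, 216.12069702148438), 12.408923149108887) [0.48625886 0.41157495 0.011     ]
[197 231  19  19 346] [206.18208092 240.26878613] ((206.24285888671875, 239.75714111328125), 12.384568214416504) [0.40873502 0.30849005 0.011     ]
[312 241  10  10  78] [316.43589744 245.08974359] ((316.45745849609375, 245.0957489013672), 4.925631046295166) [ 0.38823202 -0.05349767  0.011     ]
```

```bash
cat >> h.py <<'E'
from scipy.spatial.transform import Rotation as Ro
def plan(tgt,yawdeg=None):
    from station import sense
    s=sense();R=Ro.from_rotvec(s['orientation']).as_matrix()
    d=R.T@(np.array(tgt)-s['tool_pos'])
    yy=np.degrees(np.arctan2(R[1,1],R[0,1]));o=f"t={s['time_s']:.2f} pos {s['tool_pos'].round(4)} tilt {np.degrees(np.arccos(-R[2,2])):.2f} yawY {yy:.2f} gap {s['finger_gap']:.4f} F {s['contact_force'].round(1)} q {s['joints'].round(2)}\n norm shift {(d/.5).round(4)}"
    if yawdeg is not None:
        t=-((yawdeg-yy+180)%360-180);o+=f" turn deg {t:.2f} norm {t/30:.3f}"
    print(o)
E
python3 - <<'E'
from h import *
plan([.454,-.347,.25],194.5)
f=pickle.load(open('top.pkl','rb'))
F,cx,cy=K(f);v,u=np.mgrid[:480,:640];z=f['z_map'];P=np.stack([(u-cx)/F*z,(v-cy)/F*z,z],-1);W=(P-f['t'])@f['R']
for n,(u0,v0,u1,v1) in dict(balance=(220,160,332,258),bottle=(205,80,270,140),mw=(365,50,520,190),lefts=(20,120,110,230),vial=(213,175,236,196)).items():
    w=W[v0:v1,u0:u1][z[v0:v1,u0:u1]>0];k=w[:,2]>.03;print(n,w[:,2].max(),w[k].min(0).round(3),w[k].max(0).round(3))
E
```

```text
t=0.10 pos [ 0.2185 -0.5043  0.2305] tilt 0.10 yawY 113.42 gap 0.0853 F [-0.  -0.2  0.1] q [-0.88  0.26  0.11 -0.   -1.42 -0.28]
 norm shift [-0.5572  0.1015 -0.0389] turn deg -81.08 norm -2.703
balance 0.15424635585652116 [ 0.351 -0.099  0.03 ] [0.657 0.259 0.154]
bottle 0.15197388934528772 [0.76  0.096 0.03 ] [0.937 0.307 0.152]
mw 0.26700823617550146 [ 0.556 -0.647  0.03 ] [ 0.948 -0.196  0.267]
lefts 0.19697795592426307 [0.448 0.597 0.03 ] [0.721 0.913 0.197]
vial 0.0710515946950527 [0.562 0.223 0.03 ] [0.611 0.273 0.071]
```

Request:
{"method": "carry_out", "body": {"rows": "1 -0.1 0.02 -0.02 -0.3; 1 -0.2 0.04 -0.04 -0.6; 1 -0.3 0.06 -0.04 -1; 1 -0.4 0.08 -0.04 -1; 1 -0.5 0.1 -0.04 -1; 1 -0.557 0.1015 -0.04 -1; 1 -0.557 0.1015 -0.04 -1; 1 -0.557 0.1015 -0.04 -1; 1 -0.557 0.1015 -0.04 -1"}}

```text
time_s: 1.0
tool_pos: [0.4532, -0.3474, 0.2504]
orientation: [1.411, -2.806, -0.003]
contact_force: [-0.8, -0.5, -0.2]
finger_gap: 0.0851
```

Run:
```python
from h import *
plan([.454,-.347,.25],194.5)
```

```text
t=1.00 pos [ 0.4532 -0.3474  0.2504] tilt 0.12 yawY 143.38 gap 0.0851 F [-0.8 -0.5 -0.2] q [-0.38  0.29  0.21 -0.   -1.49 -0.26]
 norm shift [-0.0015 -0.0008  0.0008] turn deg -51.12 norm -1.704
```

Request:
{"method": "carry_out", "body": {"rows": "0 0 0 0 -0.28; 0 0 0 0 -0.56; 0 0 0 0 -0.84; 0 0 0 0 -1; 0 0 0 0 -1"}}

```text
time_s: 1.5
tool_pos: [0.4522, -0.3481, 0.2507]
orientation: [-2.088, 2.347, 0.003]
contact_force: [-0.0, -0.1, -0.2]
finger_gap: 0.0427
```

Request:
{"method": "carry_out", "body": {"rows": "0 0 0 0 -0.28; 0 0 0 0 -0.56; 0 0 0 0 -0.70; 0 0 0 0 -0.70; 0 0 0 0 -0.70"}}

```text
time_s: 2.0
tool_pos: [0.4517, -0.3485, 0.2508]
orientation: [-2.476, 1.932, 0.003]
contact_force: [-0.7, 0.4, -0.4]
finger_gap: 0.043
```

Run:
```python
from h import *
from station import grab_frame
f=grab_frame('wrist');pickle.dump(f,open('w1.pkl','wb'));cv2.imwrite('pics/w1.png',f['color'][...,::-1])
plan([.454,-.347,.25],194.5);print(f['vertical_fov'],f['cx'],f['cy'],f['R'],f['t'],-f['R'].T@f['t'])
```

```text
t=2.05 pos [ 0.4519 -0.3484  0.2508] tilt 0.10 yawY -165.89 gap 0.0428 F [0.  0.2 0.2] q [-0.38  0.29  0.21 -0.   -1.49  0.63]
 norm shift [-0.0017 -0.0049  0.0016] turn deg -0.39 norm -0.013
65.70646984690485 324.3844832096326 240.63623826321523 [[-9.69974602e-01 -2.43205947e-01  3.73179777e-04]
 [-2.29760757e-01  9.16852318e-01  3.26484029e-01]
 [-7.97450082e-02  3.16595474e-01 -9.45202645e-01]] [0.35176442 0.37398006 0.54727594] [ 0.47077102 -0.43059837  0.39505688]
```

View pics/w1.png

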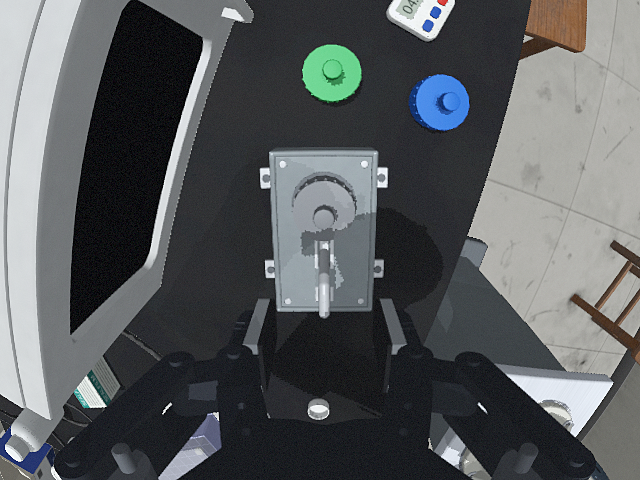

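The wrist view shows the lock at x 270–380, y 150–312. The cap's knob is at (324,215) and the shackle crown at (323,300). The screws at its corners are clear.

Run:
```python
from h import *
f=pickle.load(open('w1.pkl','rb'))
crop(f,255,140,395,320,4,'w1c.png')
print('knob',onz(f,324,215,.0985,1))
c=np.array([onz(f,u,v,.0415,1)[:2] for u,v in((271,151),(378,150.5),(379.5,311),(271,312.5))])
print([np.linalg.norm(c[i]-c[(i+1)%4]).round(4) for i in range(4)])
y=c[3]-c[0]+c[2]-c[1];y/=np.linalg.norm(y);print('o',c.mean(0)-y*.034,np.degrees(np.arctan2(y[1],y[0])))
for z in(.091,):print('crown',onz(f,323,298,z,1))
```

```text
knob [ 0.45150662 -0.35291591  0.0985    ]
[np.float64(0.1019), np.float64(0.1729), np.float64(0.1194), np.float64(0.1742)]
o [ 0.44981242 -0.34899738] 104.34040993583795
crown [ 0.43274701 -0.2741654   0.091     ]
```

View pics/w1c.png

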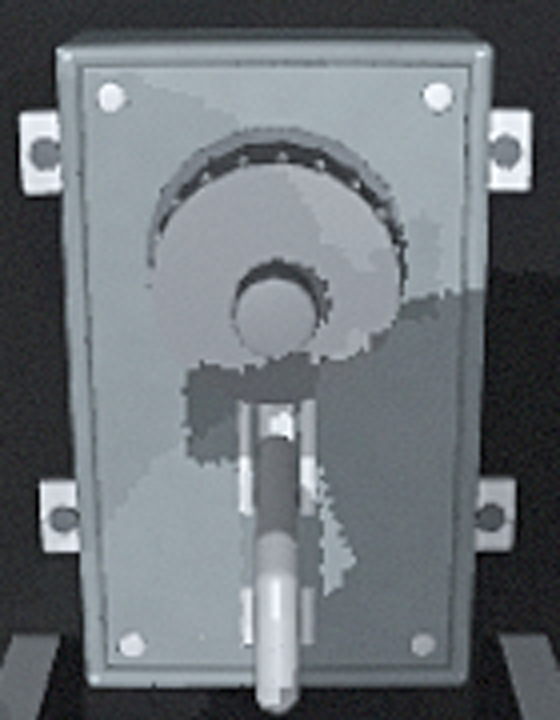

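The enlarged crop confirms the grey cap. The knob top is at crop (275,318), which is pixel (323.6,219.4). The rim corners are at crop (58,46), (493,44), (470,685) and (90,688).

Run:
```python
from h import *
f=pickle.load(open('w1.pkl','rb'))
P=lambda a,b:(255+a/4-.4,140+b/4-.4)
print('knob',onz(f,*P(275,318),.099,1))
c=np.array([onz(f,*P(*p),.041,1)[:2] for p in((58,46),(493,44),(470,685),(90,688))])
print([np.linalg.norm(c[i]-c[(i+1)%4]).round(4) for i in range(4)])
y=c[3]-c[0]+c[2]-c[1];y/=np.linalg.norm(y);o=c.mean(0)-y*.034;print('o',o,np.degrees(np.arctan2(y[1],y[0])),'shackle',o+.079*y)
a=onz(f,*P(277,570),.096,1);print('crown',a)
plan(list(o)+[.25],np.degrees(np.arctan2(y[1],y[0]))+90)
```

```text
knob [ 0.45120687 -0.34950692  0.099     ]
[np.float64(0.1037), np.float64(0.1725), np.float64(0.1044), np.float64(0.1729)]
o [ 0.45073637 -0.34897762] 104.44009349568752 shackle [ 0.43103633 -0.27247332]
crown [ 0.43651348 -0.29247406  0.096     ]
t=2.05 pos [ 0.4519 -0.3484  0.2508] tilt 0.10 yawY -165.89 gap 0.0428 F [0.  0.2 0.2] q [-0.38  0.29  0.21 -0.   -1.49  0.63]
 norm shift [0.0005 0.0024 0.0016] turn deg -0.33 norm -0.011
```

Request:
{"method": "carry_out", "body": {"rows": "0 0 0.001 0.1 0; 0 0 0.001 0.2 0; 0 0 0.001 0.26 0; 0 0 0.001 0.3 0; 0 0 0.001 0.32 0; 0 0 0.001 0.335 0; 0 0 0.001 0.345 0; 0 0 0.001 0.345 0; 0 0 0.001 0.345 0", "grip_force": 30}}

```text
time_s: 2.95
tool_pos: [0.4517, -0.3486, 0.0792]
orientation: [-2.477, 1.931, 0.0]
contact_force: [0.4, 1.4, -0.3]
finger_gap: 0.0429
```

Run:
```python
from h import *
from station import grab_frame
f=grab_frame('wrist');pickle.dump(f,open('w2.pkl','wb'));crop(f,200,150,440,330,3.3,'w2.png')
plan([.4515,-.3485,.078],194.4)
```

```text
t=3.00 pos [ 0.4517 -0.3486  0.0792] tilt 0.04 yawY -165.89 gap 0.0428 F [0.3 0.2 0.5] q [-0.38  0.39 -0.11 -0.   -1.08  0.63]
 norm shift [-0.0003  0.0004  0.0024] turn deg -0.29 norm -0.010
```

View pics/w2.png

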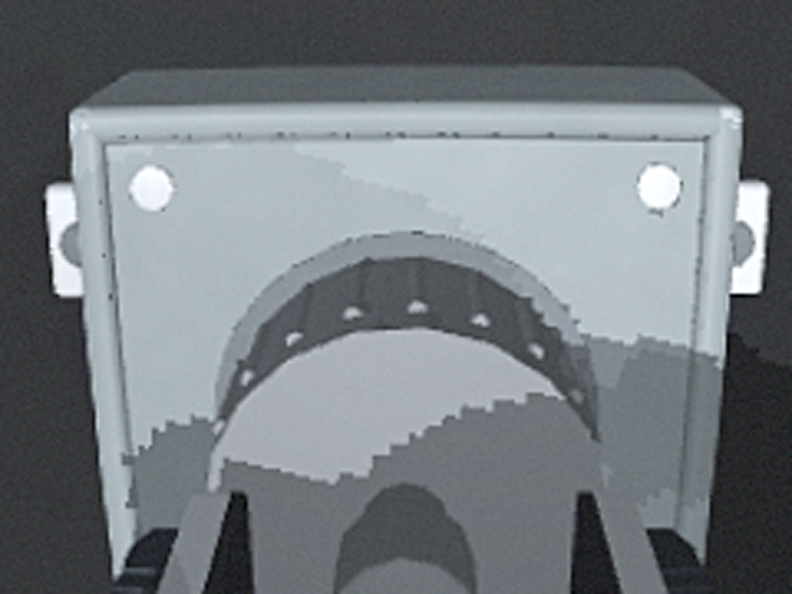

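The knob is centred between the pads (crop x 405, fingers at 240 and 580). I'll close and lift a little.

Request:
{"method": "carry_out", "body": {"rows": "-1 0 0 0.003 0; -1 0 0 0.003 0; -1 0 0 0.003 0; -1 0 0 0.003 0; -1 0 0 0.003 0; -1 0 0 -0.02 0; -1 0 0 -0.06 0; -1 0 0 -0.12 0; -1 0 0 -0.12 0", "grip_force": 30}}

```text
time_s: 3.9
tool_pos: [0.4538, -0.3502, 0.1443]
orientation: [-2.477, 1.93, -0.013]
contact_force: [0.2, 0.0, -0.1]
finger_gap: 0.0166
```

Run:
```python
from h import *
from station import grab_frame
f=grab_frame('wrist');pickle.dump(f,open('w3.pkl','wb'));crop(f,200,150,440,330,3.3,'w3.png')
plan([.4515,-.3485,.078],194.4)
```

```text
t=3.95 pos [ 0.453  -0.3493  0.142 ] tilt 0.31 yawY -165.89 gap 0.0165 F [ 0.9  0.1 -1.1] q [-0.38  0.34 -0.01 -0.   -1.22  0.63]
 norm shift [-0.0027  0.0031  0.1281] turn deg -0.29 norm -0.010
```

View pics/w3.png

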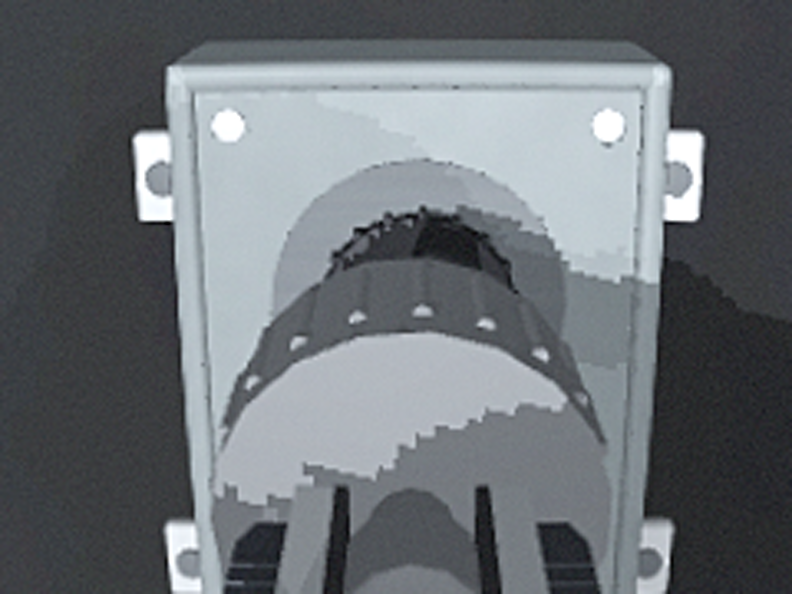

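The cap is lifted clear and the dial shows beneath it. The gap of 16.5 mm means the knob is held. Now I'll raise and carry it.

Request:
{"method": "carry_out", "body": {"rows": "-1 0 0 -0.1 0; -1 0 0 -0.2 0; -1 0 0 -0.3 0; -1 0 0 -0.32 0; -1 0 0 -0.32 0"}}

```text
time_s: 4.45
tool_pos: [0.4529, -0.3494, 0.3046]
orientation: [-2.475, 1.93, -0.015]
contact_force: [-0.2, 0.1, -0.5]
finger_gap: 0.0167
```

Run:
```python
from h import *
plan([.454,.06,.30],194.4)
```

```text
t=4.45 pos [ 0.4529 -0.3494  0.3046] tilt 0.58 yawY -165.88 gap 0.0167 F [-0.2  0.1 -0.5] q [-0.38  0.29  0.33 -0.   -1.61  0.63]
 norm shift [-0.7936 -0.2019  0.0061] turn deg -0.28 norm -0.009
```

Request:
{"method": "carry_out", "body": {"rows": "-1 -0.08 -0.02 0 0; -1 -0.17 -0.043 0 0; -1 -0.26 -0.066 0 0; -1 -0.35 -0.09 0 0; -1 -0.44 -0.112 0 0; -1 -0.53 -0.135 0 0; -1 -0.62 -0.158 0 0; -1 -0.7 -0.178 0 0; -1 -0.76 -0.193 0 0; -1 -0.794 -0.202 0 0; -1 -0.794 -0.202 0 0"}}

```text
time_s: 5.55
tool_pos: [0.453, 0.062, 0.3008]
orientation: [2.48, -1.928, 0.011]
contact_force: [-0.0, -0.3, -0.8]
finger_gap: 0.0165
```

Run:
```python
from h import *
plan([.46,.41,.20],194.4);plan([.46,.41,.30],194.4)
```

```text
t=5.55 pos [0.453  0.062  0.3008] tilt 0.39 yawY -165.70 gap 0.0165 F [-0.  -0.3 -0.8] q [ 0.49  0.05  0.04  0.01 -1.55 -0.24]
 norm shift [-0.6721 -0.1846  0.1985] turn deg -0.10 norm -0.003
t=5.55 pos [0.453  0.062  0.3008] tilt 0.39 yawY -165.70 gap 0.0165 F [-0.  -0.3 -0.8] q [ 0.49  0.05  0.04  0.01 -1.55 -0.24]
 norm shift [-0.6709 -0.1854 -0.0015] turn deg -0.10 norm -0.003
```

Request:
{"method": "carry_out", "body": {"rows": "-1 -0.09 -0.03 0 0; -1 -0.18 -0.065 0 0; -1 -0.27 -0.1 0 0; -1 -0.36 -0.13 0 0; -1 -0.45 -0.16 0 0; -1 -0.54 -0.193 0.02 0; -1 -0.61 -0.22 0.08 0; -1 -0.659 -0.236 0.14 0; -1 -0.659 -0.236 0.198 0; -1 -0.659 -0.236 0.198 0; -1 -0.659 -0.236 0.198 0"}}

```text
time_s: 6.65
tool_pos: [0.487, 0.4088, 0.2003]
orientation: [2.478, -1.927, 0.012]
contact_force: [0.2, 0.2, 0.1]
finger_gap: 0.0167
```

Run:
```python
from h import *
from station import grab_frame
for n in('wrist','top','scene'):
    f=grab_frame(n);pickle.dump(f,open(n+'4.pkl','wb'))
    cv2.imwrite(f'pics/{n}4.png',f['color'][...,::-1])
    if n=='wrist': plan([.486,.4115,.2],194.4)
```

```text
t=6.70 pos [0.4875 0.4093 0.202 ] tilt 0.46 yawY -165.75 gap 0.0167 F [0.1 0.5 0.2] q [ 0.95  0.44  0.29  0.01 -1.43 -0.7 ]
 norm shift [-0.005   0.0019  0.0039] turn deg -0.15 norm -0.005
```

View pics/wrist4.png

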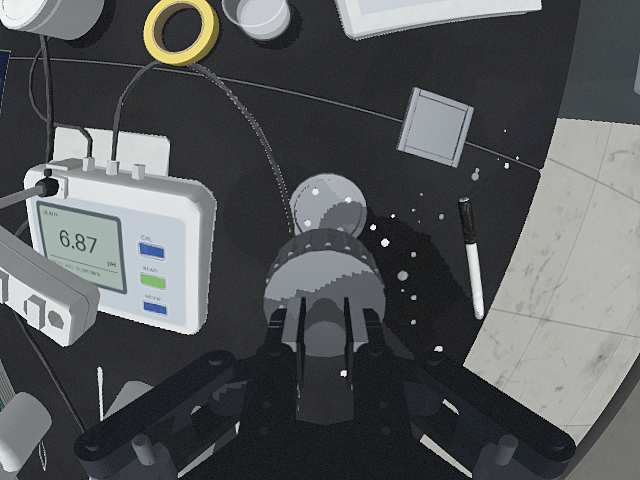

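View pics/scene4.png

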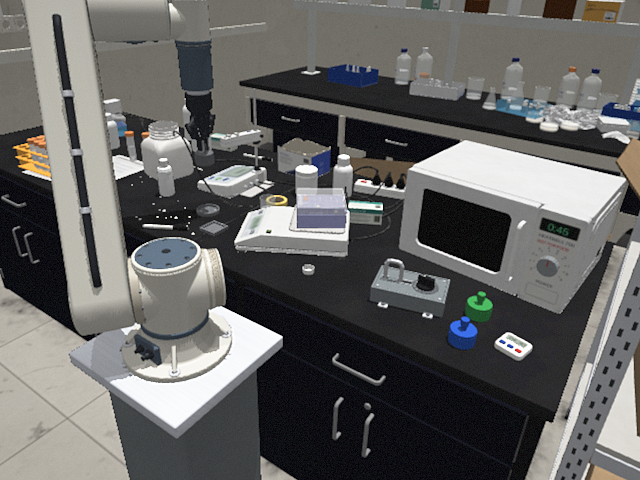

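The wrist view shows the seat at (328,207), partly behind the held cap (disc top about (325,290)). The marker is at (470,260) and the square seat at (436,127). I'll enlarge and fit circles.

Run:
```python
from h import *
f=pickle.load(open('wrist4.pkl','rb'));crop(f,250,160,400,310,4,'w4c.png')
f=pickle.load(open('top4.pkl','rb'));crop(f,140,170,240,270,6,'t4c.png')
```

```text
(no output)
```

View pics/w4c.png

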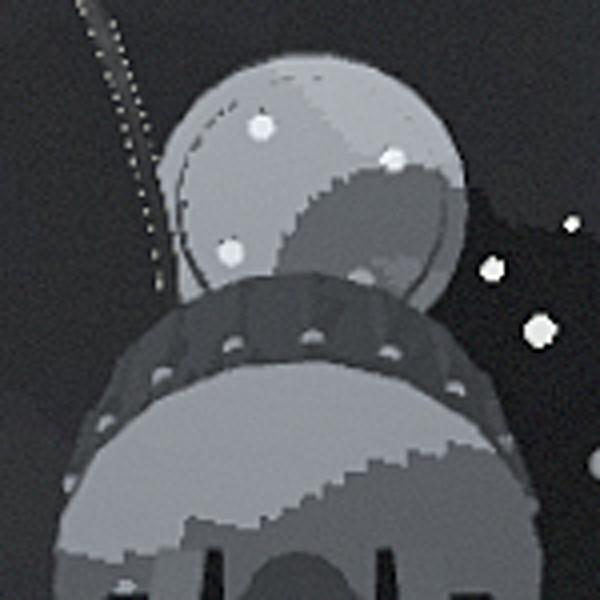

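View pics/t4c.png

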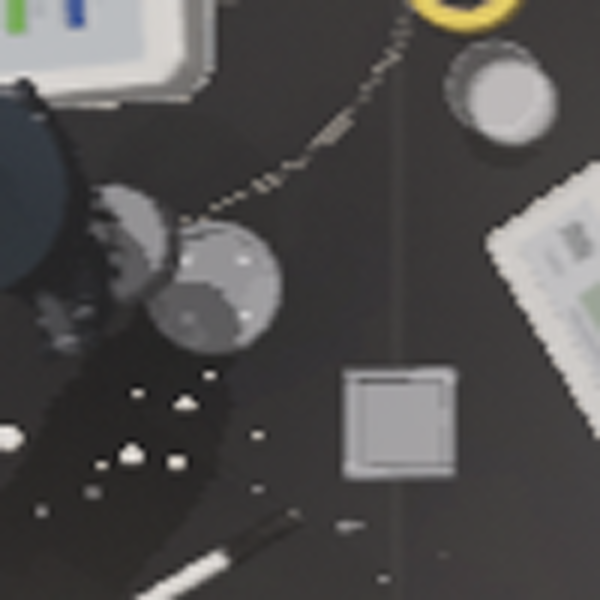

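```bash
cat > a.py <<'E'
from h import *
from scipy.optimize import least_squares
f=pickle.load(open('wrist4.pkl','rb'))
P=lambda a,b:(250+a/4-.4,160+b/4-.4)
s=np.array([onz(f,*P(*p),.005,1)[:2] for p in((262,127),(393,158),(361,280),(232,252))])
print('screws',s.round(4),s.mean(0),(s[0]+s[2])/2,(s[1]+s[3])/2)
def circ(pts,z):
    p=np.array([onz(f,*P(*q),z,1)[:2] for q in pts]);r=least_squares(lambda a:np.hypot(*(p-a[:2]).T)-a[2],[*p.mean(0),.03]);return r.x.round(4),abs(r.fun).max().round(4)
print('seat rim z.011',circ([(162,170),(185,122),(230,75),(315,54),(395,80),(445,135),(466,195),(455,255),(432,305)],.011))
z=.202-.0377
print('cap lower',circ([(130,342),(180,304),(240,282),(310,273),(380,283),(440,312),(485,362)],z))
print('cap top',circ([(60,520),(95,452),(160,400),(230,373),(310,363),(390,376),(450,405),(510,460),(538,510)],z+.033))
R,t=f['R'],f['t']
E
python3 a.py
```

```text
screws [[0.4987 0.394 ]
 [0.4672 0.3935]
 [0.4668 0.4242]
 [0.4983 0.4251]] [0.48275989 0.40918903] [0.48273969 0.40908221] [0.4827801  0.40929586]
seat rim z.011 (array([0.4831, 0.409 , 0.036 ]), np.float64(0.0008))
cap lower (array([0.485 , 0.4093, 0.0303]), np.float64(0.0004))
cap top (array([0.4854, 0.408 , 0.0287]), np.float64(0.0002))
```

Run:
```python
from h import *
plan([.4858,.411,.062],194.4)
```

```text
t=6.80 pos [0.4876 0.4099 0.2029] tilt 0.47 yawY -165.75 gap 0.0166 F [-0.4 -0.1 -1.1] q [ 0.95  0.43  0.29  0.01 -1.43 -0.7 ]
 norm shift [-0.004   0.005   0.2818] turn deg -0.15 norm -0.005
```

Request:
{"method": "carry_out", "body": {"rows": "-1 -0.004 0.005 0.08 0; -1 -0.004 0.005 0.16 0; -1 -0.004 0.005 0.22 0; -1 -0.004 0.005 0.26 0; -1 -0.004 0.005 0.278 0; -1 -0.004 0.005 0.282 0; -1 -0.004 0.005 0.282 0; -1 -0.004 0.005 0.282 0"}}

```text
time_s: 7.6
tool_pos: [0.4866, 0.4117, 0.0638]
orientation: [-2.474, 1.925, -0.012]
contact_force: [0.1, -0.7, 0.3]
finger_gap: 0.0167
```

Run:
```python
from h import *
from station import grab_frame
f=grab_frame('wrist');pickle.dump(f,open('wrist5.pkl','wb'))
crop(f,230,150,420,300,4,'w5c.png')
plan([.4858,.411,.062],194.4)
```

```text
t=7.65 pos [0.4865 0.4117 0.0636] tilt 0.58 yawY -165.75 gap 0.0166 F [-0.1 -0.6 -0.1] q [ 0.95  0.51  0.05  0.01 -1.11 -0.71]
 norm shift [0.0009 0.0018 0.0032] turn deg -0.15 norm -0.005
```

View pics/w5c.png

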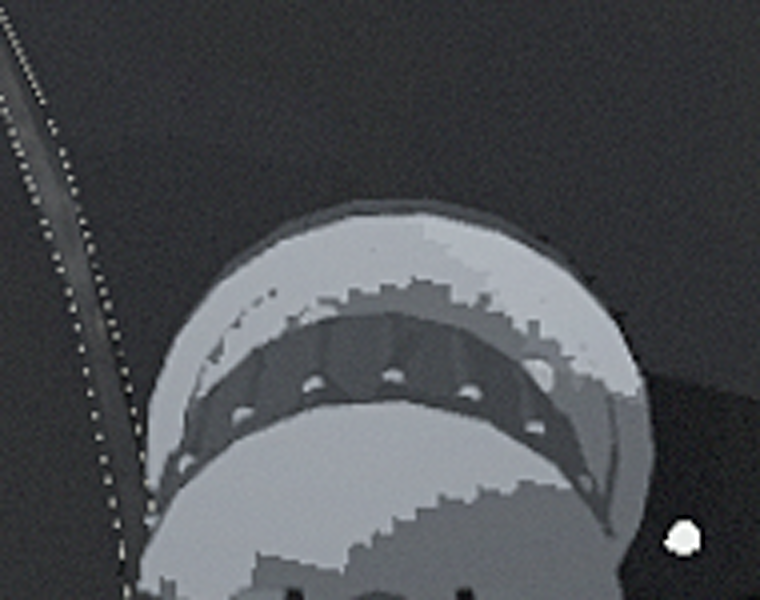

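```bash
cat > b.py <<'E'
from h import *
from scipy.optimize import least_squares
f=pickle.load(open('wrist5.pkl','rb'))
P=lambda a,b:(230+a/4-.4,150+b/4-.4)
def circ(pts,z,r0):
    p=np.array([onz(f,*P(*q),z,1)[:2] for q in pts]);r=least_squares(lambda a:np.hypot(*(p-a[:2]).T)-a[2],[*p.mean(0),.03]);
    q=least_squares(lambda a:np.hypot(*(p-a[:2]).T)-r0,p.mean(0))
    return r.x.round(4),abs(r.fun).max().round(4),q.x.round(4)
print('seat rim z.011',circ([(148,410),(170,346),(210,285),(275,238),(350,214),(430,214),(510,238),(580,282),(630,350),(650,430)],.011,.0365))
z=.0636-.0377
print('cap lower',circ([(185,420),(205,388),(260,344),(320,320),(390,312),(460,321),(520,347),(565,390),(590,435)],z,.028))
print('cap top',circ([(150,540),(190,480),(250,430),(320,405),(395,401),(460,412),(530,448),(580,492),(610,535)],z+.033,.028))
E
python3 b.py
```

```text
seat rim z.011 (array([0.4836, 0.4091, 0.0366]), np.float64(0.0004), array([0.4836, 0.4089]))
cap lower (array([0.4843, 0.4131, 0.0307]), np.float64(0.0004), array([0.4851, 0.4098]))
cap top (array([0.4852, 0.411 , 0.0283]), np.float64(0.0003), array([0.4853, 0.4107]))
```

Request:
{"method": "carry_out", "body": {"rows": "-1 0.003 0.004 0 0; -1 0.003 0.004 0.012 0; -1 0.003 0.004 0.024 0; -1 0.003 0.004 0.034 0; -1 0.003 0.004 0.04 0; -1 0.003 0.004 0.042 0; -1 0.003 0.004 0.042 0"}}

```text
time_s: 8.35
tool_pos: [0.4851, 0.4096, 0.0424]
orientation: [-2.475, 1.925, -0.012]
contact_force: [-0.5, 0.3, -0.7]
finger_gap: 0.0164
```

Run:
```python
from h import *
from station import grab_frame
f=grab_frame('wrist');pickle.dump(f,open('wrist6.pkl','wb'))
crop(f,230,150,420,300,4,'w6c.png')
plan([.4852,.4102,.042],194.4)
```

```text
t=8.40 pos [0.4852 0.4098 0.0426] tilt 0.57 yawY -165.75 gap 0.0165 F [-1.   0.5 -0.1] q [ 0.95  0.53  0.02  0.01 -1.06 -0.71]
 norm shift [-0.0009 -0.0003  0.0012] turn deg -0.15 norm -0.005
```

View pics/w6c.png

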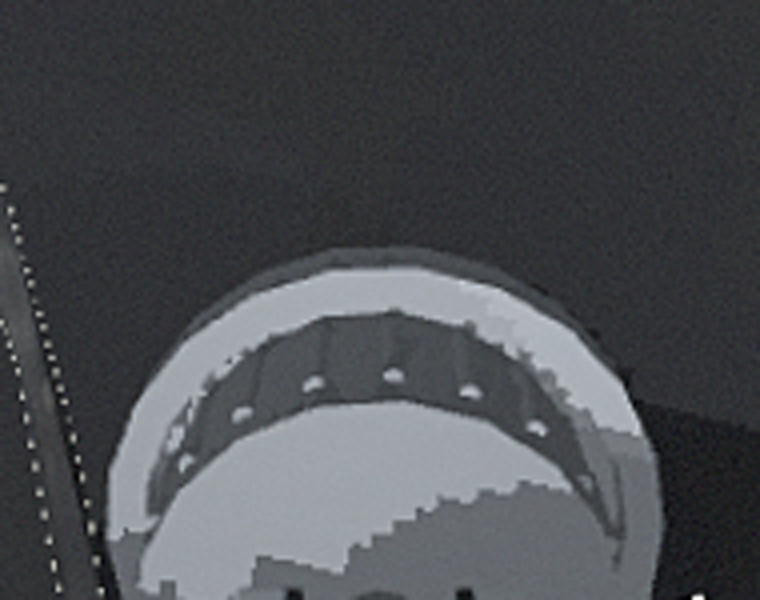

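The cap is inside the dish rim and laterally centred (seat centre x about 385, cap about 380), with no contact force. I'll release it.

Request:
{"method": "carry_out", "body": {"rows": "-1 0 0 0.003 0; -1 0 0 0.003 0; -0.3 0 0 0.003 0; 0 0 0 0.003 0; 0 0 0 0.003 0; 0 0 0 0.003 0; 0 0 0 -0.02 0; 0 0 0 -0.08 0; 0 0 0 -0.16 0; 0 0 0 -0.22 0; 0 0 0 -0.22 0"}}

```text
time_s: 9.5
tool_pos: [0.4864, 0.4116, 0.1595]
orientation: [-2.467, 1.917, -0.015]
contact_force: [0.6, -0.5, -0.5]
finger_gap: 0.0425
```

```bash
cat > c.py <<'E'
from h import *
from station import grab_frame
f=grab_frame('wrist');pickle.dump(f,open('wrist7.pkl','wb'))
crop(f,230,150,430,330,4,'w7c.png')
plan([.4852,.4102,.30],194.4)
E
python3 c.py
```

```text
t=9.55 pos [0.4852 0.4109 0.1565] tilt 0.88 yawY -165.74 gap 0.0428 F [-0.7 -0.6 -1.3] q [ 0.95  0.44  0.19  0.01 -1.3  -0.71]
 norm shift [ 0.0008 -0.0041 -0.2871] turn deg -0.14 norm -0.005
```

View pics/w7c.png

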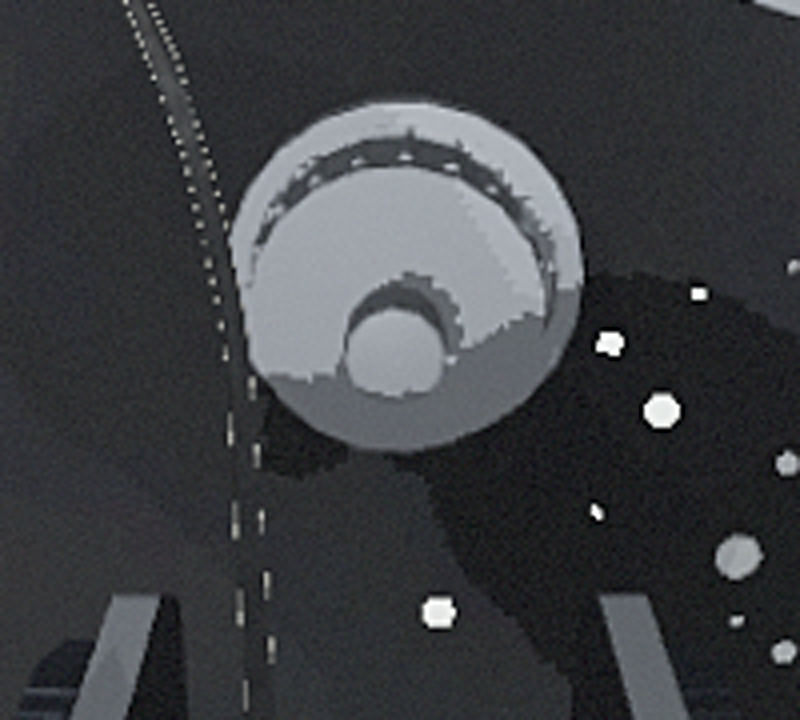

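The cap sits in the dish. Its knob is at crop (396,350), with dark gaps to the rim. I'll check the offsets against the expected height.

```bash
cat > d.py <<'E'
from h import *
from scipy.optimize import least_squares
f=pickle.load(open('wrist7.pkl','rb'))
P=lambda a,b:(230+a/4-.4,150+b/4-.4)
def circ(pts,z):
    p=np.array([onz(f,*P(*q),z,1)[:2] for q in pts]);r=least_squares(lambda a:np.hypot(*(p-a[:2]).T)-a[2],[*p.mean(0),.03]);
    return r.x.round(4),abs(r.fun).max().round(4)
print('seat',circ([(232,240),(255,185),(320,125),(405,102),(490,122),(560,185),(583,250),(575,320),(520,400),(400,452),(300,425)],.011))
for z in(.037,.043): print('cap top',z,circ([(250,270),(265,235),(300,200),(350,175),(400,167),(460,180),(510,215),(540,260),(548,300)],z))
print('knob',onz(f,*P(396,350),.063,1))
E
python3 d.py
```

```text
seat (array([0.483 , 0.4101, 0.037 ]), np.float64(0.0015))
cap top 0.037 (array([0.4844, 0.41  , 0.0289]), np.float64(0.0002))
cap top 0.043 (array([0.4848, 0.4082, 0.0283]), np.float64(0.0002))
knob [0.48482515 0.40760411 0.063     ]
```

```bash
cat > e.py <<'E'
from h import *
f=pickle.load(open('wrist7.pkl','rb'))
F,cx,cy=K(f)
def cloud(mask):
    v,u=np.nonzero(mask);z=f['z_map'][v,u];o=[]
    for a,b,c in zip(u,v,z):
        if c<=0: continue
        p,d=ray(f,a,b,1); dc=f['R']@d; o.append(p+d*c/dc[2])
    return np.array(o)
def reg(poly):
    m=np.zeros((480,640),np.uint8);cv2.fillPoly(m,[np.array([[230+a/4,150+b/4] for a,b in poly],np.int32)],1);return m
def plane(n,poly):
    p=cloud(reg(poly));c=np.median(p,0);k=abs(p[:,2]-c[2])<.01;p=p[k];c=p.mean(0);nn=np.linalg.svd(p-c)[2][2];nn*=np.sign(nn[2]);print(n,len(p),c.round(4),'n',nn.round(3),'std',((p-c)@nn).std().round(4))
plane('captop',[(270,260),(300,220),(350,190),(400,180),(455,195),(505,235),(530,290),(470,330),(440,290),(400,265),(340,300),(330,360),(280,360)])
plane('knob',[(360,340),(396,318),(435,340),(430,380),(370,380)])
plane('table',[(270,500),(400,470),(420,560),(300,600)])
plane('table2',[(50,300),(190,300),(190,450),(50,450)])
plane('rim',[(320,440),(400,430),(470,425),(470,440),(400,450),(330,440)])
E
python3 e.py
```

```text
captop 1713 [0.4889 0.3993 0.0388] n [ 0.001 -0.003  1.   ] std 0.0007
knob 245 [0.4844 0.4077 0.0648] n [-0.018  0.015  1.   ] std 0.0007
table 868 [0.4799 0.4726 0.002 ] n [0.004 0.002 1.   ] std 0.0007
table2 1360 [0.5371 0.4487 0.002 ] n [-0.001  0.     1.   ] std 0.0007
rim 135 [0.4762 0.432  0.0387] n [-0.098  0.245  0.965] std 0.0006
```

Depth data shows the cap top level (normal 0.001, -0.003, 1). After the 2 mm table bias the cap top is at 37 mm and the knob at 63 mm, so the cap is seated. Now back to the lock.

Request:
{"method": "carry_out", "body": {"rows": "0 0 0 -0.1 0; 0 0 0 -0.2 0; 0 0.06 0.02 -0.27 0; 0 0.15 0.05 -0.28 0; 0 0.24 0.08 -0.28 0; 0 0.33 0.11 -0.28 0; 0 0.42 0.14 -0.28 0; 0 0.51 0.17 -0.28 0; 0 0.6 0.2 -0.28 0; 0 0.69 0.23 -0.28 0; 0 0.78 0.24 -0.28 0; 0 0.82 0.24 -0.28 0"}}

```text
time_s: 10.75
tool_pos: [0.4671, -0.0198, 0.294]
orientation: [-2.468, 1.924, -0.013]
contact_force: [0.4, 0.2, 0.0]
finger_gap: 0.0428
```

Run:
```python
from h import *
plan([.4515,-.3485,.24],194.4)
```

```text
t=10.75 pos [ 0.4671 -0.0198  0.294 ] tilt 0.86 yawY -165.87 gap 0.0428 F [0.4 0.2 0. ] q [ 0.29  0.07  0.04 -0.   -1.53 -0.05]
 norm shift [0.63   0.1922 0.1042] turn deg -0.27 norm -0.009
```

Request:
{"method": "carry_out", "body": {"rows": "0 0.09 0.027 0 0; 0 0.18 0.054 0 0; 0 0.27 0.081 0 0; 0 0.36 0.11 0 0; 0 0.45 0.137 0 0; 0 0.54 0.165 0.02 0; 0 0.6 0.183 0.06 0; 0 0.63 0.192 0.1 0; 0 0.63 0.192 0.104 0; 0 0.63 0.192 0.104 0"}}

```text
time_s: 11.75
tool_pos: [0.4511, -0.3483, 0.2394]
orientation: [-2.468, 1.925, -0.009]
contact_force: [-0.2, 0.2, 0.9]
finger_gap: 0.0429
```

Run:
```python
from h import *
from station import grab_frame
f=grab_frame('wrist');pickle.dump(f,open('wrist8.pkl','wb'))
crop(f,240,140,410,320,4,'w8c.png')
plan([.4515,-.3485,.24],194.4)
```

```text
t=11.80 pos [ 0.4516 -0.3482  0.2406] tilt 0.86 yawY -165.86 gap 0.0432 F [0.9 0.4 0.8] q [-0.39  0.29  0.18 -0.01 -1.45  0.64]
 norm shift [0.0006 0.0005 0.0012] turn deg -0.26 norm -0.009
```

View pics/w8c.png

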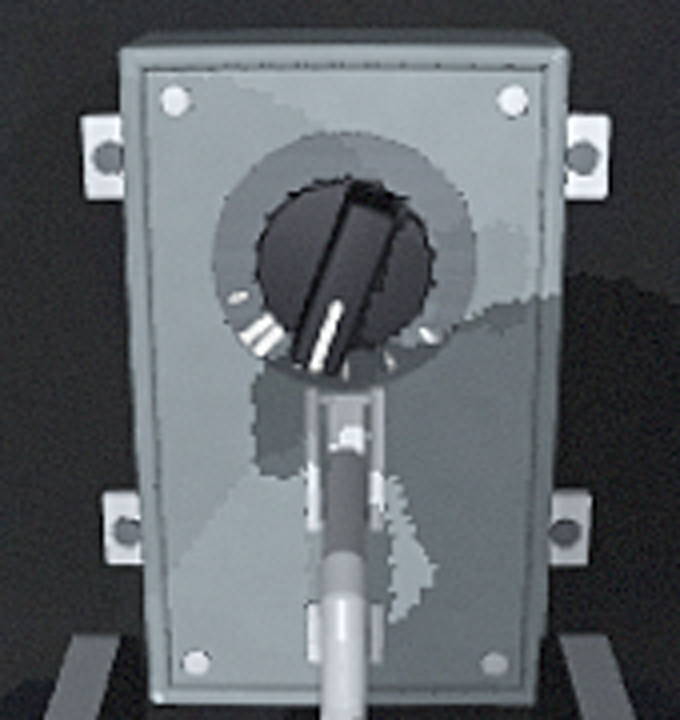

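The dial is bare. The white line runs from crop (336,303) to the pointer end (315,370), and the double mark is at (262,335). I'll compute angles.

```bash
cat > g.py <<'E'
from h import *
f=pickle.load(open('wrist8.pkl','rb'))
P=lambda a,b:(240+a/4-.4,140+b/4-.4)
c=np.array([onz(f,*P(*p),.041,1)[:2] for p in((122,50),(566,50),(533,703),(152,700))])
print([np.linalg.norm(c[i]-c[(i+1)%4]).round(4) for i in range(4)])
y=c[3]-c[0]+c[2]-c[1];y/=np.linalg.norm(y);x=np.array([y[1],-y[0]]);o=c.mean(0)-y*.034;print('o',o,np.degrees(np.arctan2(y[1],y[0])))
L=lambda p,z:(lambda d:np.array([d@x,d@y])*1000)(onz(f,*P(*p),z,1)[:2]-o)
A=lambda q:np.degrees(np.arctan2(q[1],q[0]))
for n,p,z in(('mark',(262,335),.041),('tick-',(238,297),.041),('t1',(348,370),.041),('t2',(390,362),.041),('t3',(430,335),.041),('ptr',(317,371),.067),('line0',(336,303),.067)):
    q=L(p,z);print(n,q.round(1),np.hypot(*q).round(1),A(q).round(1))
# bar top corners
b=[L(p,.067) for p in((294,365),(340,374),(405,205),(352,190))]
print(np.round(b,1),np.mean(b,0)); d=b[0]+b[1]-b[2]-b[3];print('bar dir',A(d),np.linalg.norm(d)/2)
l=L((317,371),.067)-L((336,303),.067);print('line dir',A(l))
E
python3 g.py
```

```text
[np.float64(0.1025), np.float64(0.1709), np.float64(0.1019), np.float64(0.1706)]
o [ 0.45142422 -0.34910075] 104.02672374053
mark [19.5 17.7] 26.3 42.2
tick- [25.1  8.2] 26.4 18.1
t1 [-1.2 26.4] 26.5 92.6
t2 [-11.3  24.3] 26.9 115.0
t3 [-20.9  17.5] 27.2 140.1
ptr [ 5.6 18.4] 19.2 73.2
line0 [1.3 2.6] 2.9 63.0
[[ 10.7  17. ]
 [  0.4  19. ]
 [-13.6 -19.6]
 [ -2.1 -22.8]] [-1.15986964 -1.59001603]
bar dir 71.08806254132715 41.427343260262056
line dir 74.95183818887351
```

The pointer measures about 71–73° in lock axes. Ticks show at 18, 42, 92, 115 and 140°, and the hidden one at 66° lies under the pointer, so the dial is in the 0.42 notch. The jaws need +24° to straddle the bar, then about +24° more to reach the mark.

Request:
{"method": "carry_out", "body": {"rows": "0 0 0 0 0.25; 0 0 0 0 0.5; 0 0 0 0.06 0.75; 0 0 0 0.12 0.79; 0 0 0 0.2 0.79; 0 0 0 0.22 0.79; 0 0 0 0.22 0.79"}}

```text
time_s: 12.5
tool_pos: [0.4531, -0.3469, 0.1306]
orientation: [-2.022, 2.388, -0.007]
contact_force: [0.6, -0.8, 0.7]
finger_gap: 0.0426
```

Run:
```python
from h import *
from station import grab_frame
f=grab_frame('wrist');pickle.dump(f,open('wrist9.pkl','wb'))
crop(f,220,140,420,320,4,'w9c.png')
plan([.452,-.3487,.052],170.2)
```

```text
t=12.55 pos [ 0.454  -0.3477  0.1323] tilt 0.90 yawY 170.52 gap 0.0427 F [0.5 0.1 1.1] q [-0.39  0.34 -0.03 -0.01 -1.19  0.22]
 norm shift [0.0035 0.006  0.1606] turn deg 0.32 norm 0.011
```

View pics/w9c.png

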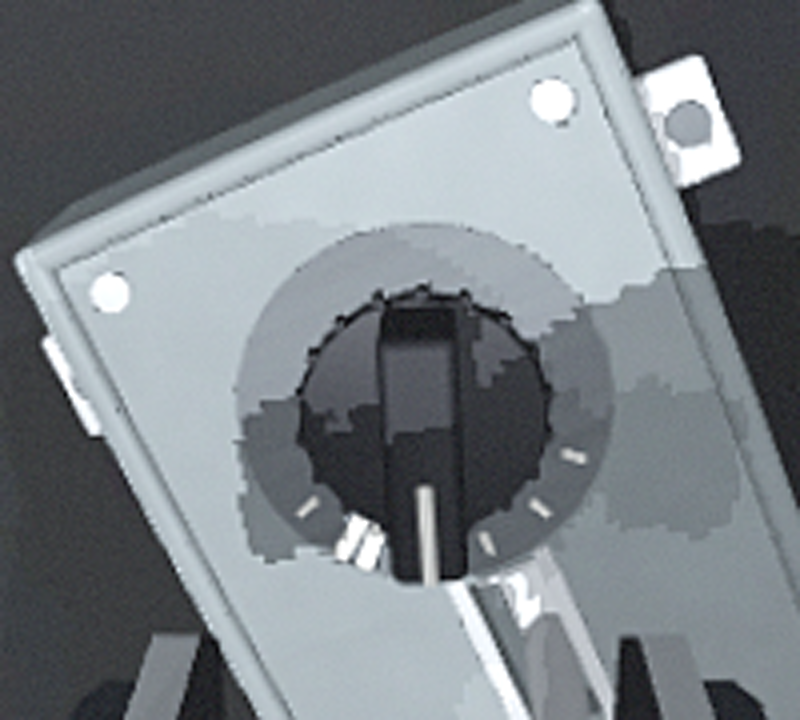

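The bar is now upright in the picture, lined up with the jaws. The pointer (428,580) sits one notch beyond the double mark (360,543). Descending to straddle the bar.

Request:
{"method": "carry_out", "body": {"rows": "0 0.003 0.006 0.06 0.01; 0 0.003 0.006 0.11 0.01; 0 0.003 0.006 0.14 0.01; 0 0.003 0.006 0.155 0.01; 0 0.003 0.006 0.161 0.01; 0 0.003 0.006 0.161 0.01; 0 0.003 0.006 0.161 0.01"}}

```text
time_s: 13.25
tool_pos: [0.4529, -0.3489, 0.0532]
orientation: [-2.015, 2.391, -0.015]
contact_force: [0.3, 0.2, 0.0]
finger_gap: 0.0427
```

Run:
```python
from h import *
from station import grab_frame
f=grab_frame('wrist');pickle.dump(f,open('wrist10.pkl','wb'))
crop(f,220,180,420,340,4,'w10c.png')
plan([.452,-.3487,.052],170.2)
```

```text
t=13.30 pos [ 0.4528 -0.3489  0.0531] tilt 0.99 yawY 170.24 gap 0.0428 F [-0.7 -0.2  0.3] q [-0.39  0.41 -0.15 -0.01 -1.    0.22]
 norm shift [-0.      0.0017  0.0021] turn deg 0.04 norm 0.001
```

View pics/w10c.png

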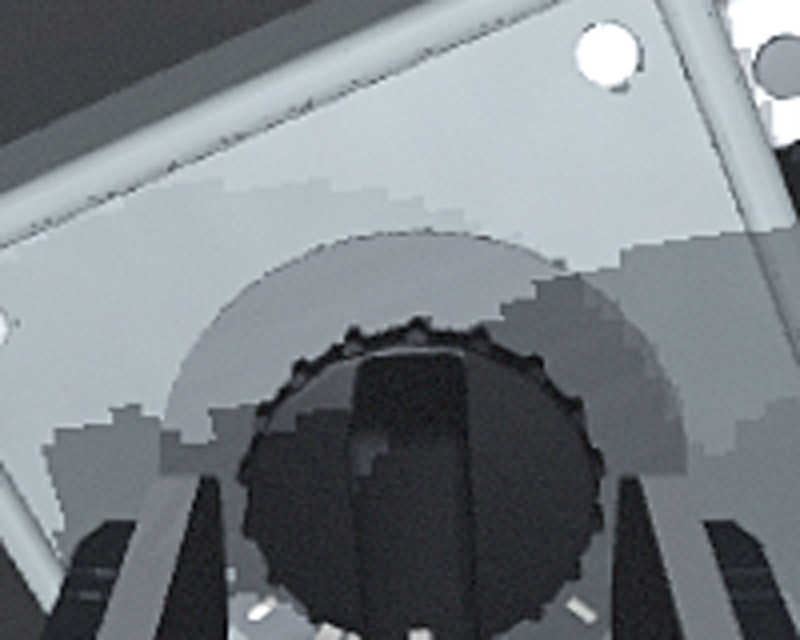

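Centred (bar at x 410, fingers at 220 and 620). Closing on the bar.

Request:
{"method": "carry_out", "body": {"rows": "-1 0 0.001 0 0; -1 0 0.001 0 0; -1 0 0.001 0 0; -1 0 0.001 0 0; -1 0 0.001 0 0", "grip_force": 30}}

```text
time_s: 13.8
tool_pos: [0.4529, -0.3493, 0.0538]
orientation: [-2.015, 2.391, -0.018]
contact_force: [0.3, -0.6, 5.1]
finger_gap: 0.0111
```

Run:
```python
from h import *
plan([.452,-.3487,.052],146.2)
from station import sense;print(sense()['moment'])
```

```text
t=13.80 pos [ 0.4529 -0.3493  0.0538] tilt 1.07 yawY 170.25 gap 0.0111 F [ 0.3 -0.6  5.1] q [-0.39  0.4  -0.15 -0.01 -1.    0.22]
 norm shift [-0.0008  0.0021  0.0036] turn deg 24.05 norm 0.802
[-0.18391334 -0.10653479 -0.0609443 ]
```

Request:
{"method": "carry_out", "body": {"rows": "-1 0 0 -0.003 0.1; -1 0 0 -0.003 0.25; -1 0 0 -0.003 0.4; -1 0 0 -0.003 0.55; -1 0 0 -0.003 0.7; -1 0 0 -0.003 0.83; -1 0 0 -0.003 0.83; -1 0 0 -0.003 0.83; -1 0 0 -0.003 0.83"}}

```text
time_s: 14.7
tool_pos: [0.4529, -0.3492, 0.0539]
orientation: [-1.453, 2.766, -0.011]
contact_force: [3.9, -4.1, -8.1]
finger_gap: 0.011
```

Run:
```python
from h import *
from station import grab_frame
f=grab_frame('wrist');crop(f,220,180,420,340,4,'w11c.png')
plan([.452,-.3487,.052],146.2)
from station import sense;print(sense()['moment'])
```

```text
t=14.75 pos [ 0.4529 -0.3492  0.0539] tilt 1.04 yawY 145.43 gap 0.0109 F [ 3.8 -4.8 -8.2] q [-0.39  0.4  -0.15 -0.01 -1.   -0.21]
 norm shift [0.0003 0.0021 0.0038] turn deg -0.77 norm -0.026
[-1.46670146 -1.13104936  0.00297399]
```

View pics/w11c.png

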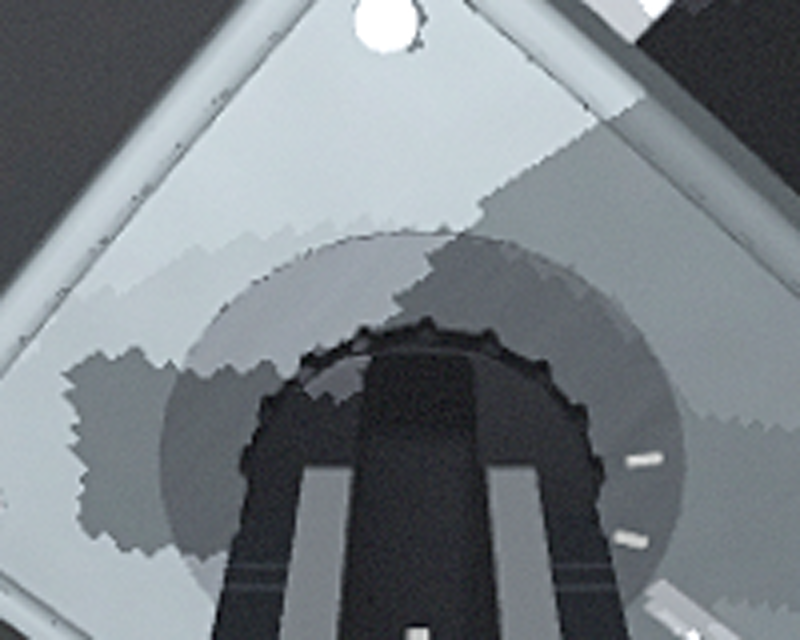

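The bar has turned with the jaws. I'll release, rise and check.

Request:
{"method": "carry_out", "body": {"rows": "-0.4 0 0 -0.002 0; -0.2 0 0 -0.002 0; 0 0 0 -0.002 0; 0 0 0 -0.002 0; 0 0 0 -0.04 0; 0 0 0 -0.12 0; 0 0 0 -0.2 0; 0 0 0 -0.28 0; 0 0 0 -0.3 0; 0 0 0 -0.3 0"}}

```text
time_s: 15.75
tool_pos: [0.4511, -0.3498, 0.2062]
orientation: [-1.452, 2.764, -0.017]
contact_force: [0.5, -0.2, -0.2]
finger_gap: 0.0426
```

Run:
```python
from h import *
from station import grab_frame
f=grab_frame('wrist');pickle.dump(f,open('wrist12.pkl','wb'))
crop(f,230,140,430,320,4,'w12c.png')
plan([.4325,-.2715,.15],194.2)
```

```text
t=15.80 pos [ 0.4503 -0.3492  0.2039] tilt 1.10 yawY 145.43 gap 0.0425 F [ 0.1  0.6 -0.9] q [-0.39  0.29  0.09 -0.01 -1.35 -0.21]
 norm shift [-0.1064  0.119   0.1074] turn deg -48.77 norm -1.626
```

View pics/w12c.png

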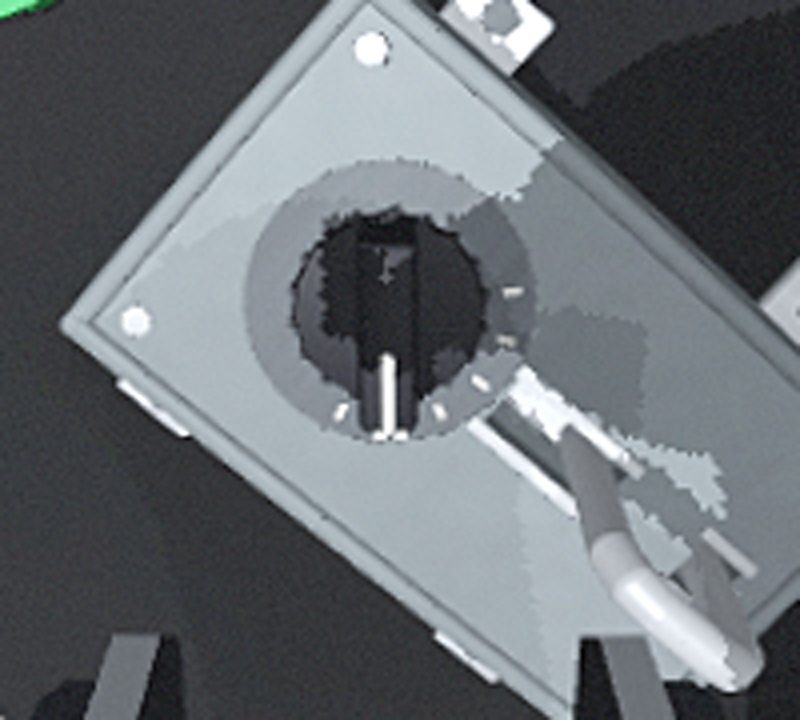

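The pointer at (388,430) lies on the double mark, midway between the ticks at (340,412) and (440,412). The dial is at 0. Now the shackle.

Request:
{"method": "carry_out", "body": {"rows": "0 0 0 0 -0.28; 0 0 0 0 -0.56; 0 0 0 0 -0.84; 0 0 0 0 -1; 0 0 0 0 -1"}}

```text
time_s: 16.3
tool_pos: [0.4494, -0.3486, 0.2017]
orientation: [-2.122, 2.297, -0.012]
contact_force: [-0.3, -0.1, -0.7]
finger_gap: 0.0426
```

Run:
```python
from h import *
plan([.433,-.272,.15],194.2)
```

```text
t=16.30 pos [ 0.4494 -0.3486  0.2017] tilt 0.92 yawY 175.46 gap 0.0426 F [-0.3 -0.1 -0.7] q [-0.39  0.3   0.09 -0.01 -1.35  0.31]
 norm shift [-0.1495  0.0464  0.1034] turn deg -18.74 norm -0.625
```

Request:
{"method": "carry_out", "body": {"rows": "0 -0.05 0.015 0 -0.25; 0 -0.1 0.03 0 -0.5; 0 -0.15 0.046 0 -0.62; 0 -0.15 0.046 0.05 -0.62; 0 -0.15 0.046 0.1 -0.62; 0 -0.15 0.046 0.1 -0.62; 0 -0.15 0.046 0.1 -0.62"}}

```text
time_s: 17.0
tool_pos: [0.4327, -0.2719, 0.1513]
orientation: [-2.466, 1.927, -0.013]
contact_force: [0.3, 1.0, 0.7]
finger_gap: 0.0424
```

Run:
```python
from h import *
from station import grab_frame
f=grab_frame('wrist');pickle.dump(f,open('wrist13.pkl','wb'))
crop(f,230,140,430,340,3.5,'w13c.png')
plan([.433,-.272,.073],194.2)
```

```text
t=17.05 pos [ 0.4334 -0.2722  0.1523] tilt 0.91 yawY -165.99 gap 0.0427 F [0.3 0.6 0.5] q [-0.26  0.21 -0.15 -0.01 -1.19  0.51]
 norm shift [-0.0007  0.0033  0.1585] turn deg -0.19 norm -0.006
```

View pics/w13c.png

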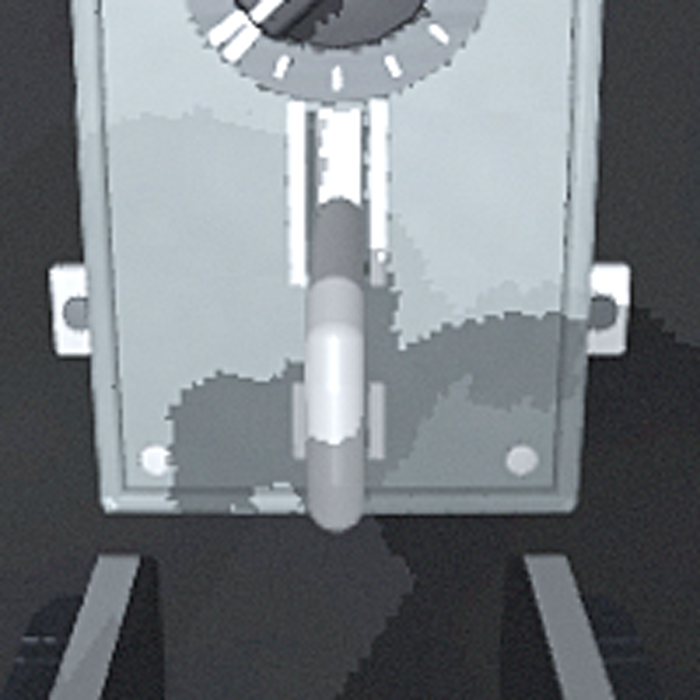

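Run:
```python
from h import *
f=pickle.load(open('wrist13.pkl','rb'))
q=lambda X:tuple(((np.array(proj(f,X,1))-[230,140]+.4)*3.5).round(0))
for d in(-.024,-.008,0,.008,.024):
    X=[.433-.247*d,-.272+.969*d,.096 if abs(d)<.02 else .080];print(d,q(X))
```

```text
-0.024 (np.float64(327.0), np.float64(275.0))
-0.008 (np.float64(326.0), np.float64(395.0))
0 (np.float64(326.0), np.float64(440.0))
0.008 (np.float64(326.0), np.float64(483.0))
0.024 (np.float64(329.0), np.float64(526.0))
```

The predicted arch spans rows 275–526 and the observed one 278–530. It is also centred between the fingers (x 335), so I'll descend and grasp.

Request:
{"method": "carry_out", "body": {"rows": "0 0 0.002 0.06 0; 0 0 0.002 0.11 0; 0 0 0.002 0.14 0; 0 0 0.002 0.155 0; 0 0 0.002 0.158 0; 0 0 0.002 0.158 0; -1 0 0.002 0.158 0; -1 0 0.002 0.158 0; -1 0 0.002 0.158 0; -1 0 0.002 0.158 0; -1 0 0.002 0.158 0", "grip_force": 60}}

```text
time_s: 18.15
tool_pos: [0.4343, -0.2725, 0.0742]
orientation: [-2.466, 1.926, -0.019]
contact_force: [-0.6, 0.8, 4.9]
finger_gap: 0.0081
```

Run:
```python
from h import *
from station import grab_frame
f=grab_frame('scene');pickle.dump(f,open('scene14.pkl','wb'));crop(f,350,230,470,320,6,'s14.png')
plan([.433,-.272,.073],194.2)
```

```text
t=18.20 pos [ 0.4343 -0.2725  0.0742] tilt 0.99 yawY -165.97 gap 0.0078 F [-0.6  0.6  5.4] q [-0.26  0.28 -0.28 -0.01 -1.    0.51]
 norm shift [-0.0016  0.0024  0.0024] turn deg -0.17 norm -0.006
```

View pics/s14.png

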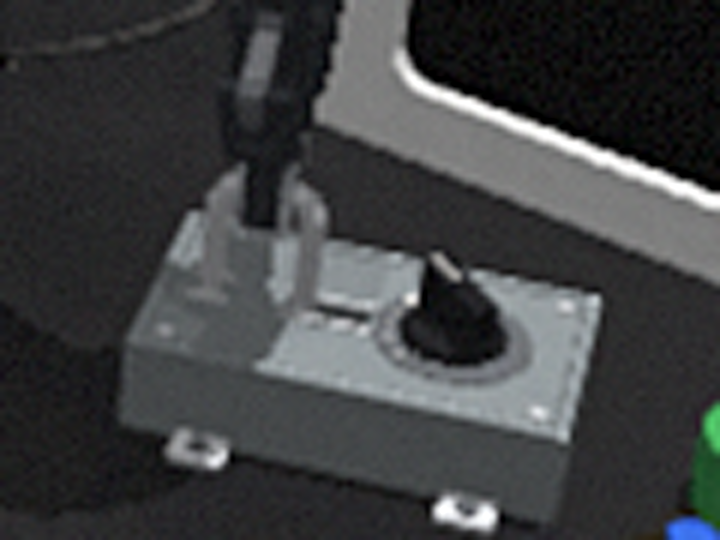

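Gripped (gap 8 mm). I'll lift slowly and truly vertically.

Run:
```python
from h import *
plan([.4343,-.2725,.1142])
```

```text
t=18.20 pos [ 0.4343 -0.2725  0.0742] tilt 0.99 yawY -165.97 gap 0.0078 F [-0.6  0.6  5.4] q [-0.26  0.28 -0.28 -0.01 -1.    0.51]
 norm shift [ 0.0002 -0.0013 -0.08  ]
```

Request:
{"method": "carry_out", "body": {"rows": "-1 0 0 -0.01 0; -1 0 0 -0.02 0; -1 0 -0.001 -0.03 0; -1 0 -0.001 -0.04 0; -1 0 -0.001 -0.05 0; -1 0 -0.001 -0.06 0; -1 0 -0.001 -0.07 0; -1 0 -0.001 -0.08 0; -1 0 -0.001 -0.08 0"}}

```text
time_s: 19.1
tool_pos: [0.4346, -0.2726, 0.1151]
orientation: [-2.466, 1.925, -0.021]
contact_force: [0.9, -0.3, -1.3]
finger_gap: 0.0082
```

Run:
```python
from h import *
plan([.4343,-.2725,.2245])
from station import grab_frame
f=grab_frame('scene');crop(f,350,230,470,320,6,'s15.png')
```

```text
t=19.10 pos [ 0.4346 -0.2726  0.1151] tilt 1.07 yawY -165.96 gap 0.0082 F [ 0.9 -0.3 -1.3] q [-0.26  0.24 -0.21 -0.01 -1.1   0.51]
 norm shift [ 2.000e-04 -3.600e-03 -2.189e-01]
```

View pics/s15.png

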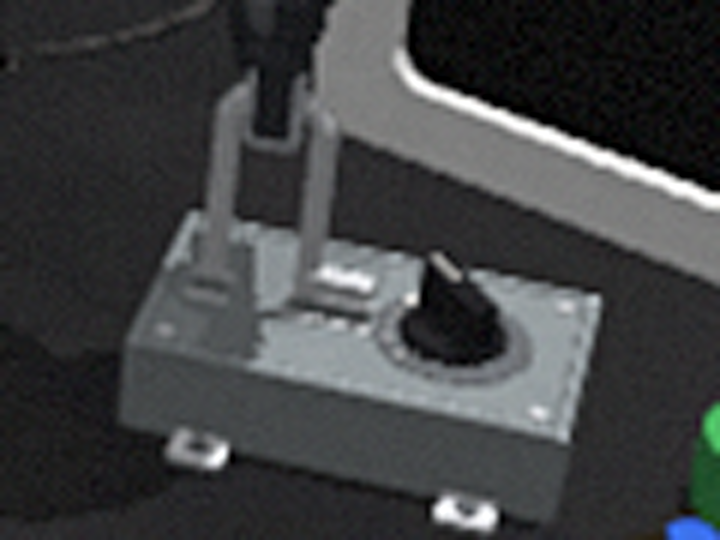

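The shackle rose 41 mm freely and the tongue is out of the slot. I'll lift to a total of about 150 mm.

Request:
{"method": "carry_out", "body": {"rows": "-1 0 -0.001 -0.03 0; -1 0 -0.002 -0.08 0; -1 0 -0.003 -0.13 0; -1 0 -0.004 -0.18 0; -1 0 -0.004 -0.21 0; -1 0 -0.004 -0.22 0; -1 0 -0.004 -0.22 0; -1 0 -0.004 -0.22 0; -1 0 -0.004 -0.22 0; -1 0 -0.004 -0.22 0; -1 0 -0.004 -0.22 0"}}

```text
time_s: 20.25
tool_pos: [0.4341, -0.2722, 0.224]
orientation: [-2.466, 1.926, -0.018]
contact_force: [0.0, -1.3, -0.6]
finger_gap: 0.0077
```

Run:
```python
from h import *
from station import grab_frame,sense
f=grab_frame('scene');crop(f,350,190,470,320,4.5,'s16.png')
h=grab_frame('top');a=h['color'][200:240,150:210,::-1]
cv2.imwrite('pics/t16.png',h['color'][...,::-1])
crop(f,130,170,330,290,4,'s16b.png')
plan([.4343,-.2725,.2245]);print(sense()['qd'].round(3))
```

```text
t=20.35 pos [ 0.4342 -0.2722  0.2243] tilt 1.01 yawY -165.97 gap 0.0080 F [ 0.3  1.  -1.3] q [-0.26  0.17 -0.01 -0.01 -1.37  0.51]
 norm shift [ 0.0006 -0.     -0.0004]
[-0.    -0.001  0.002 -0.    -0.     0.001]
```

View pics/s16.png

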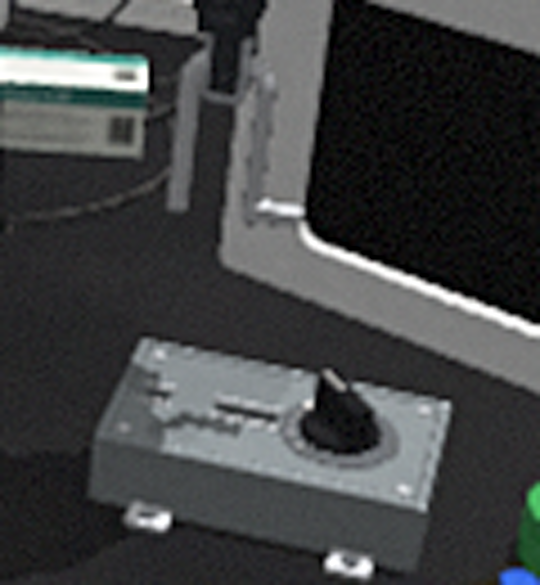

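View pics/s16b.png

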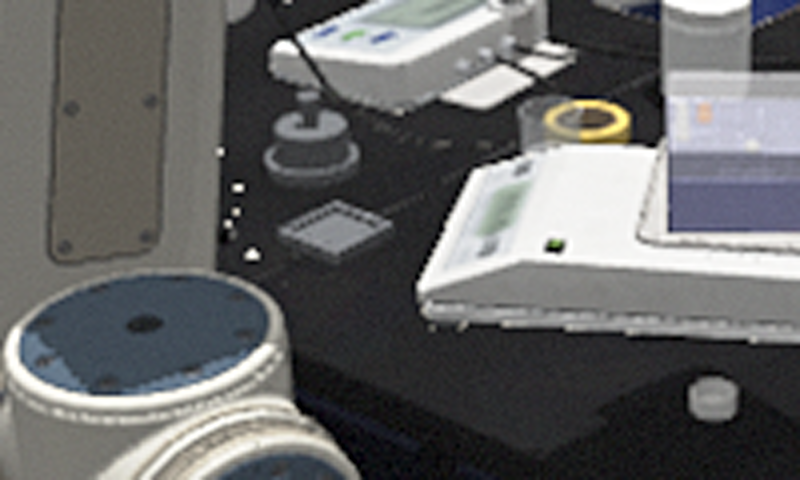

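View pics/t16.png

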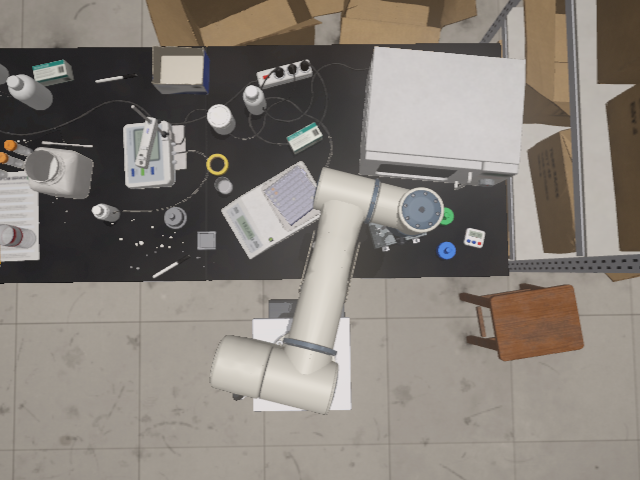

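The scene view shows the shackle hanging upright, about 150 mm up. The cap is upright in the round seat, the dial has not moved, and the bottle cap and marker are where they were. The arm is still, so I'll hand in.

```bash
python3 -c "
from station import finish_job
print(finish_job())"
```

```text
the job is handed in; nothing more can be done
None
```

The job is done and handed in at about 20 s, with the gripper still holding the shackle over the lock. `finish_job` reported no verdict.

- **Cap:** I took it off by its knob and seated it in the round dish. Depth data showed it level, with its top at 37 mm and the knob at 63 mm after the 2 mm table bias. It sits within about 3 mm of the seat's centre.
- **Dial:** It started one notch away (0.42) and I turned it 25° clockwise. After I let go, the wrist view showed the pointer on the double mark. I judged this by eye, and the last scene view still shows it unmoved.
- **Shackle:** I lifted it straight up by 150 mm, so its feet are about 116 mm above the lock's top. It is held at a 60 N grip setting, with the tool tilted 1° and joint speeds near zero.
- **Bystanders:** The bottle cap and marker look unmoved in the last views. The timer was never approached. I did not measure any of them again.

**Disagreements:** The top and wrist cameras differed by about 3 to 4 mm in x. I settled on values between the two and checked centring in close-up views. On the seated cap, the knob and disc centres differed by up to 2.4 mm in the circle fit, which hinted at a tilt, but the depth plane showed the cap level.

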